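# Lock the grinding cup onto the spice grinder

### The arm

A 6-joint arm with a two-finger parallel gripper is mounted at the origin on the work surface. World frame = base frame: x ahead of the robot, y to its left, z up, the work surface at z = 0. Lengths are in m, angles in degrees, forces in N, time in s.
With the tool pointing down it reaches from about 0.35 to 0.875 m from the base axis. Payload 4.2 kg.
Tool frame: the origin (TCP) lies midway between the tips of the shut fingers; the grasp point (between the pads) lies 19 mm behind it (r.pinch_z is the distance from the TCP to the grasp point, in m); z points along the fingers, y is the line along which they close (so a half turn about z gives the same grasp; the last joint's range is limited). The gripper opens to 87 mm and grips with 3 to 60 N. Pads are 19 mm wide; open, the fingers measure 117 mm over their backs; the gripper's body (75 mm by 190 mm) begins 51 mm behind the grasp point.
Start: joints at [14.817, 22.042, 0.453, 0, -68.411, -14.817], TCP at [0.625, 0, 0.223] pointing down, gripper open.
Joint ranges: [-179.83, 179.83], [-69.29, 118.12], [-61.27, 80.66], [-181.25, 117.63], [-171.15, -9.14], [-177.46, 177.46]. Speed limits (degrees/s): [159.86, 159.86, 180, 180, 180, 180].

### API

Orientations are given as a 3x3 rotation matrix whose columns are the frame's x, y, z axes.
In Python, from station import r, imaging, models gives the robot as it stands. The module is installed in compiled form; this text tells all that it offers.
- The arm moves only by the tool apply_moves, never from a script. Its argument "moves" is a list of rows, each a list of 2 entries, a list of its own where there are three numbers: the shift along the tool's x, y, z in m, then the turn about the tool's z in degrees. A call has 1 to 5 rows; each row shifts and turns the commanded pose from where the row before left it, along the tool's axes as they then stand; what a row does not reach is not made up. A row lasts 1/12 s, in which the tool goes at most 41.7 mm and 7.16 degrees, less where a joint would pass 70% of its speed; a pose out of reach is approached as far as the arm can. A call is refused whole if a number of a shift passes 0.0417 or a number of a turn 7.16, either way. A call with a gripper value outside its range is refused whole. "hand" is the finger opening in m, from 0 to 0.087, set as the call begins (left out, the last holds). The fingers move at their own pace and stop on an object; the grip force is fixed at half the most. Time passes only in rows, so rows that do not move let the fingers close. It gives the time, the measured TCP pose, the force, the opening and the grip force at its end, in the units of the state.
- r.sense(): the state, without advancing time (a new reading comes with each control period).
- imaging.capture(name): name is "scene" or "side" or "wrist"; returns a dict with "frame" (420x560x3 uint8, blue, green, red), "intrinsics" (3x3 intrinsics, pixels), "dist" ([k1, k2, p1, p2, k3] as OpenCV has them; the pictures are not rectified), "eye" and "orientation" of the camera in the world. Camera axes: x right, y down, z forward; pixel columns grow to the right and rows downward; lengths in m; the calibration is good to about 2 mm. A picture is of the moment at which its call begins. There is no depth.
- r.finish_job(): hands the job in; it is judged then, once.
Trained networks look in a picture, given as the dict that the camera call returned (one of the last four; its "shot" number tells which), for a name from the list of things; names that differ only in an ending like _2 or _b are one class to them, and where a whole thing is asked for, a point or a joint stands for the part that bears it (a point fixed in the world has none). Each returns a list of dicts, best first, with "confidence" (0 to 1); they miss things now and then, are a little off and sometimes report something else, mostly with a low value. They report only what shows in the picture. A call takes as long as a camera call. They do not tell look-alikes from the thing itself.
- models.cut_out(picture, target): "region" (420x560 bool, what is visible of it) and "extent" ([left, top, width, height] as shares, 0 to 1, of the picture: columns of its width, rows of its height, round what is visible of it).
- models.place_of(picture, target): "at" ([column, row] as shares, 0 to 1, of the picture: columns of its width, rows of its height: a listed point, or the origin of a listed thing).
The state is a dict: "time_s": time; "joints": joint angles; "joint_velocities": joint speeds; "effort": joint torques, N m; "tcp_pos": TCP position; "ee_rot": TCP orientation; "wrist_force": force on the tool from outside, world axes, zero at the start; "moment": the same for the moment, N m; "gripper_width": opening from 0.0 (shut) to 1.0 (fully open); "gripper_force": force on a finger pad.
Only numpy, scipy, OpenCV 4.12 (cv2) and the standard library are available. Lean on these libraries where they do the work, as an engineer would, in place of code of your own. Each camera call takes 0.05 s, during which the arm holds its last target. There are 200 camera calls.

### The job

Fit the lidded steel grinding cup onto the white spice-grinder base: let its two side lugs down through the slots of the grey ring, push the cup in against the spring, twist it clockwise (seen from above) about 50 degrees as far as it goes, and let the spring lift it into its locking notch, then let go. Feel your way and never force it, and leave the rice bowl, colander and container where they are.

Things in the scene. Friction and masses are not known exactly. Their poses are not given: they have to be found in the camera images.
- grinder: White round motor base, 128 mm across, fixed. Origin: on its axis at counter level; z up. The grey bayonet ring in its top lifts out for washing and is pressed back into its rubber seat by hand: it sits up to 4 mm higher or lower, and turned up to 29 degrees either way, from the middle position given here. It then holds fast; only touch or a camera shows it.
- mouth (a point): Centre of the grey ring's top face in middle position, 124 mm above the counter; fixed to the base, axes as the base. Ring: 107 mm across, bore 75 mm, with two slots 16 mm wide out to 92 mm across, along +x and -x, a white mark beside each. Clockwise of each slot: a land (underside 10 mm below the top face), a notch (roof 6 mm below), then a solid end stop. Anticlockwise: solid.
- lock_mark (a point): Red mark on the ring's top face (another across the ring), in middle position, 50 degrees clockwise of the slot at +x as seen from above: here a lug lies when locked in its notch, with 2 degrees of play each way.
- plate (a joint): White spring plate in the well under the ring, pushed down by the cup's underside. 0 m = up, its top 12 mm below the ring's top face; grows downward to a hard stop at 0.011 m. Spring: about 6 N at the start plus 0.7 N per mm, straight up. The lugs pass under the lands beyond 0.008 m; locked in the notches it reads about 0.004 m.
- cup: Empty steel grinding cup with black lid, loose, upright on the counter, about 0.32 kg. Origin: centre of its underside; z up. 72 mm across, 70 mm tall, the lid 76 mm across up to 80 mm. On the lid a turn grip: a bar along the cup's x, 58 mm long, 20 mm wide, from 80 to 110 mm height. Cup and grinder bear at most 40 N against each other.
- cup_grip (a point): Where to grip the bar: on the cup's axis, 102 mm above its underside; the fingers close along the cup's y. Axes as the cup.
- cup_lug (a point): Outer face of the cup's +x lug; the other is across the cup at -x. Each black lug reaches out to 44 mm from the axis, is 12 mm wide and spans 4 to 10 mm above the underside, in line with the bar grip. Either lug fits either slot.
- rice_bowl: White ceramic rice bowl, 116 mm across, 58 mm tall; origin under its centre. Bystander.
- colander: Red plastic colander, 190 mm across (230 mm over its two handles along y), 80 mm tall; origin under its centre. Bystander.
- container: Clear lidded food container with green lid, 158 x 117 x 72 mm; origin under its centre. Bystander.
Not all that is in view belongs to the job. What is meant by the cup is not yellow, and is the larger of those in its own colour.

How it is judged (in metres and radians):
On the way:
1. the cup stands upright in the ring, pushed in against the spring deep enough for its lugs to pass under the lands (value of joint plate above 0.0072 m and horizontal distance between cup and grinder below 0.006 m and angle between cup's own z axis and vertical below 0.08 rad), for 0.05 s.
At the end, for the whole second after the job is handed in: Cup upright in the grinder within 6 mm of its axis, held down by its lugs in the notches with the spring plate at 2.5 to 6 mm, at rest and let go; bowl, colander and container within 15 mm of where they stood (value of joint plate between 0.0025 and 0.006 m and horizontal distance between cup and grinder below 0.006 m and angle between cup's own z axis and vertical below 0.08 rad and z of cup in the frame of grinder below 0.116 m and linear speed of cup below 0.02 m/s); the robot touches nothing.
It fails at once if the cup is forced: more than 40 N between cup and grinder (contact force between cup and grinder above 40 N).
It fails at once if the rice bowl is moved more than 15 mm (distance of rice_bowl from where it was at the start of the episode above 0.015 m).
It fails at once if the colander is moved more than 15 mm (distance of colander from where it was at the start of the episode above 0.015 m).
It fails at once if the container is moved more than 15 mm (distance of container from where it was at the start of the episode above 0.015 m).
It also fails if it takes over 72 s, if anything falls off the work surface, if the arm or the gripper's body presses on something with over 40 N, if the wrist force passes 120 N, or if a joint passes its speed limit or range.

## Working session

There is one attempt and no reset: what is moved stays moved. The work goes in short steps, Python scripts to look and compute and a tool call to move; the robot and the scene stay as the last step left them, time stands still between calls to the robot, and variables do not carry over. Pictures are saved under pics/ and viewed, at most 10 in all, crops included, and the job is handed in when it is done.

Besides the shell and the picture viewer there is one more tool, called after "Call:" in YAML: its name, and indented under it one key for each argument. apply_moves: Moves the arm, as the interface text tells. Its arguments: {"type":"object","properties":{"moves":{"type":"array"},"hand":{"type":"number"}},"required":["moves"]}

```bash
mkdir -p pics
cat > h.py <<'E'
import numpy as np, cv2
from station import r, imaging, models
def ray(p,uv):
    K=np.array(p["intrinsics"]);d=np.array(p["dist"])
    n=cv2.undistortPoints(np.array([[uv]],float),K,d)[0,0]
    v=np.array(p["orientation"])@np.array([n[0],n[1],1]); return np.array(p["eye"]),v/np.linalg.norm(v)
def tri(rs):
    A=np.zeros((3,3));b=np.zeros(3)
    for o,v in rs:
        M=np.eye(3)-np.outer(v,v);A+=M;b+=M@o
    x=np.linalg.solve(A,b); return x,[np.linalg.norm((np.eye(3)-np.outer(v,v))@(x-o)) for o,v in rs]
def onz(p,uv,z):
    o,v=ray(p,uv); return o+v*(z-o[2])/v[2]
def proj(p,X):
    R=np.array(p["orientation"]);t=-R.T@np.array(p["eye"])
    return cv2.projectPoints(np.array(X,float).reshape(-1,3),cv2.Rodrigues(R.T)[0],t,np.array(p["intrinsics"]),np.array(p["dist"]))[0][:,0]
def px(at): return [at[0]*560,at[1]*420]
E
cat > a.py <<'E'
from h import *
ims=[]
for n in ["scene","side","wrist"]:
    p=imaging.capture(n);ims.append(p["frame"].copy())
    print(n,np.round(p["eye"],3),np.round(p["orientation"],2).tolist())
    for t in ["cup","cup_grip","cup_lug","grinder","mouth","lock_mark","rice_bowl","colander","container"]:
        print(" ",t,[(np.round(px(d["at"])).tolist(),round(d["confidence"],2)) for d in models.place_of(p,t)[:4]])
cv2.imwrite("pics/a.png",np.vstack([np.hstack(ims[:2]),np.hstack([ims[2],ims[2]*0])])[:, :] if 0 else cv2.resize(np.hstack(ims[:2]),(800,300)))
cv2.imwrite("pics/scene0.png",ims[0])
E
python3 a.py
```

```text
scene [ 0.94  -0.538  1.038] [[0.8, 0.49, -0.34], [0.6, -0.67, 0.45], [-0.01, -0.57, -0.82]]
  cup [([179.0, 319.0], 0.93), ([220.0, 278.0], 0.69)]
  cup_grip [([170.0, 304.0], 0.98), ([146.0, 237.0], 0.72), ([214.0, 249.0], 0.63)]
  cup_lug [([224.0, 294.0], 0.88), ([164.0, 245.0], 0.83), ([192.0, 312.0], 0.58), ([218.0, 279.0], 0.47)]
  grinder [([321.0, 169.0], 0.73)]
  mouth []
  lock_mark [([325.0, 154.0], 0.86)]
  rice_bowl [([373.0, 279.0], 0.68)]
  colander [([298.0, 374.0], 0.93)]
  container [([423.0, 200.0], 0.73)]
side [ 0.218 -0.768  0.667] [[0.9, -0.24, 0.36], [-0.43, -0.5, 0.75], [0.0, -0.83, -0.55]]
  cup [([281.0, 322.0], 0.62), ([220.0, 369.0], 0.56), ([312.0, 375.0], 0.55)]
  cup_grip [([216.0, 329.0], 0.61), ([279.0, 281.0], 0.6), ([311.0, 344.0], 0.6)]
  cup_lug [([304.0, 323.0], 0.66), ([282.0, 320.0], 0.37)]
  grinder [([220.0, 213.0], 0.68)]
  mouth []
  lock_mark [([234.0, 178.0], 0.79)]
  rice_bowl [([351.0, 227.0], 0.6)]
  colander [([421.0, 305.0], 0.97)]
  container [([293.0, 183.0], 0.95)]
wrist [ 0.625 -0.082  0.384] [[-1.0, 0.0, 0.0], [0.0, 0.96, 0.3], [-0.0, 0.3, -0.96]]
  cup [([397.0, 29.0], 0.63)]
  cup_grip []
  cup_lug [([373.0, 3.0], 0.75), ([523.0, 23.0], 0.6)]
  grinder [([357.0, 304.0], 0.74)]
  mouth []
  lock_mark [([361.0, 339.0], 0.81)]
  rice_bowl [([183.0, 189.0], 0.73), ([369.0, 7.0], 0.54)]
  colander [([363.0, 338.0], 0.44)]
  container [([210.0, 349.0], 0.65)]
```

View pics/a.png

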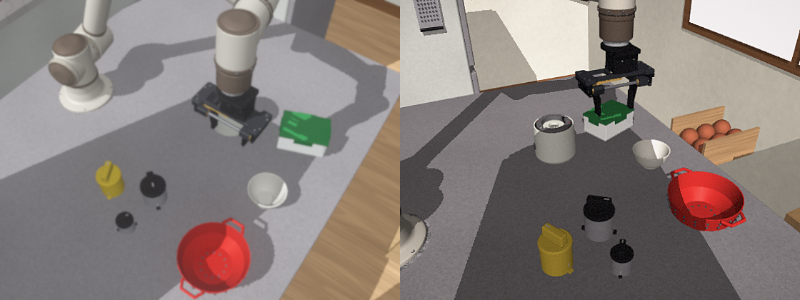

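Candidates for the cup: yellow at scene (153,255), small steel at (175,312) and larger steel at (214,265). The larger steel one fits, because it isn't yellow and is the bigger of the two steel cups. I'll confirm it in a crop and triangulate.

```bash
cat > b.py <<'E'
from h import *
s=imaging.capture("scene");d=imaging.capture("side");w=imaging.capture("wrist")
def near(p,t,c,rad=25):
    L=[px(q["at"]) for q in models.place_of(p,t)];L=[q for q in L if np.hypot(q[0]-c[0],q[1]-c[1])<rad]
    return L[0] if L else None
for t,a,b in [("cup_grip",(214,249),(279,281)),("cup_grip",(172,303),(311,344)),("cup",(216,275),(281,322)),("grinder",(321,169),(220,213)),("rice_bowl",(373,279),(351,227)),("colander",(298,374),(421,305)),("container",(423,200),(293,183))]:
    u,v=near(s,t,a),near(d,t,b)
    print(t,u,v, tri([ray(s,u),ray(d,v)]) if u and v else None)
for p,q in ((s,"scene"),(d,"side"),(w,"wrist")):
    print(q,[(np.round(px(x["at"])),x["confidence"]) for x in models.place_of(p,"lock_mark")[:3]])
z=lambda f,x,y,w_,h_,W,H:cv2.resize(f[y:y+h_,x:x+w_],(W,H),interpolation=cv2.INTER_CUBIC)
top=np.hstack([z(s["frame"],130,210,130,130,300,300),z(d["frame"],180,250,150,150,300,300)])
bot=np.hstack([z(d["frame"],170,140,100,100,300,300),z(w["frame"],270,240,160,160,300,300)])
cv2.imwrite("pics/b.png",np.vstack([top,bot]))
E
python3 b.py
```

```text
cup_grip [213.416, 252.21] [278.096, 280.89599999999996] (array([ 0.49481459, -0.18212522,  0.10399906]), [np.float64(0.0017423113066123502), np.float64(0.0017423113066123532)])
cup_grip [171.416, 302.694] [314.32800000000003, 344.48400000000004] (array([ 0.49277396, -0.31045375,  0.08109675]), [np.float64(0.0034011192771999255), np.float64(0.0034011192772001593)])
cup [215.488, 279.21599999999995] [281.904, 321.51] (array([ 0.49832344, -0.19466515,  0.01689422]), [np.float64(0.0007380411806729878), np.float64(0.0007380411806729565)])
grinder [323.12, 173.418] [221.48000000000002, 214.116] (array([0.52160692, 0.17880602, 0.01255878]), [np.float64(0.0015437662267128417), np.float64(0.001543766226712791)])
rice_bowl [374.024, 280.812] [348.824, 231.714] (array([ 0.76751268,  0.0140007 , -0.00821251]), [np.float64(0.0009233552832450321), np.float64(0.000923355283245003)])
colander [300.496, 373.716] [419.384, 304.416] (array([ 0.7589713 , -0.24893984, -0.00327405]), [np.float64(0.000549122838642091), np.float64(0.0005491228386420021)])
container [424.592, 198.114] [292.88, 180.81] (array([ 0.753341  ,  0.27153068, -0.00412035]), [np.float64(0.0015537922496566864), np.float64(0.0015537922496567848)])
scene [(array([326., 157.]), 0.95)]
side [(array([236., 177.]), 0.95), (array([279., 320.]), 0.16)]
wrist [(array([363., 340.]), 0.85)]
```

View pics/b.png

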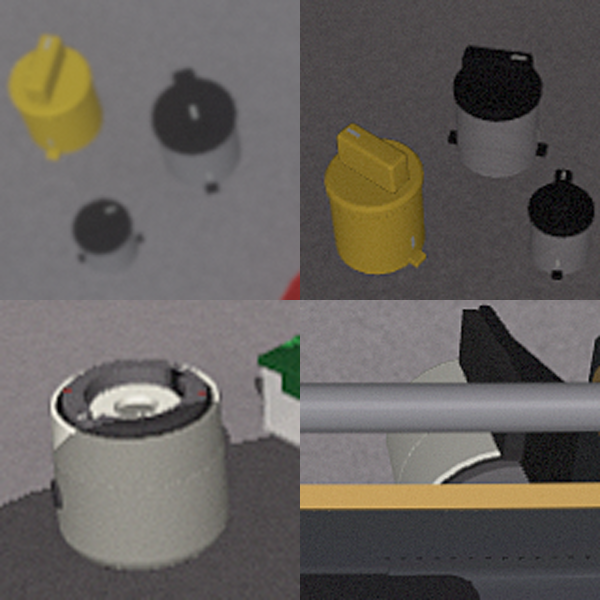

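Confirmed: the large steel cup is at scene (214,262), with a lug at (222,291); in the side view its lugs are at (256,318) and (301,324). Next I'll look at the ring and the cup from above with the wrist camera.

```bash
python3 -c "
from h import *
s=r.sense();print(np.round(s['ee_rot'],3),s['tcp_pos'],s['time_s'],r.pinch_z)
d=imaging.capture('side');p=imaging.capture('scene')
print(onz(d,(256.5,318.5),.007),onz(d,(301,324.5),.007),onz(p,(222,291),.007))"
```

```text
[[-0. -1. -0.]
 [-1.  0. -0.]
 [ 0.  0. -1.]] [ 6.24969453e-01 -2.27457853e-06  2.22548046e-01] 2.5 0.0187
[ 0.46465138 -0.15899397  0.007     ] [ 0.5295874  -0.20608483  0.007     ] [ 0.52386532 -0.20524185  0.007     ]
```

Call:
apply_moves:
  moves:
    - [[-0.04, 0.02, -0.02], 0]
    - [[-0.04, 0.02, -0.02], 0]
    - [[-0.04, 0.02, -0.02], 0]
    - [[-0.04, 0.02, -0.02], 0]
    - [[-0.04, 0.02, -0.02], 0]

```text
time_s: 3.02
tcp_pos: [0.5389, 0.1713, 0.3086]
ee_rot: [[-0.0, -1.0, 0.0], [-1.0, 0.0, 0.0], [-0.0, -0.0, -1.0]]
wrist_force: [0.6, 0.3, -0.8]
gripper_width: 0.999
gripper_force: 0.0
```

Call:
apply_moves:
  moves:
    - [[-0.03, 0, 0], 0]
    - [[0, 0, 0], 0]
    - [[0, 0, 0], 0]

```text
time_s: 3.27
tcp_pos: [0.5394, 0.2016, 0.3077]
ee_rot: [[0.003, -1.0, 0.0], [-1.0, -0.003, 0.0], [-0.0, -0.0, -1.0]]
wrist_force: [-0.0, -1.0, -0.3]
gripper_width: 0.997
gripper_force: 0.0
```

```bash
cat > c.py <<'E'
from h import *
import sys,pickle
k=sys.argv[1]
w=imaging.capture("wrist");print(np.round(r.sense()["tcp_pos"],4),np.round(w["eye"],4))
for t in ["grinder","mouth","lock_mark","plate","cup","cup_grip","cup_lug"]:
    print(t,[(np.round(px(x["at"]),1).tolist(),round(x["confidence"],2)) for x in models.place_of(w,t)[:4]])
cv2.imwrite(f"pics/{k}.png",w["frame"]);pickle.dump({a:np.array(w[a]) for a in ["frame","intrinsics","dist","eye","orientation"]},open(f"{k}.pkl","wb"))
E
python3 c.py w1
```

```text
[0.5396 0.2005 0.3073] [0.5392 0.1196 0.4692]
grinder [([299.9, 168.1], 0.63)]
mouth [([306.3, 182.6], 0.84)]
lock_mark [([283.5, 141.5], 0.81)]Traceback (most recent call last):
  File "c.py", line 6, in <module>
    print(t,[(np.round(px(x["at"]),1).tolist(),round(x["confidence"],2)) for x in models.place_of(w,t)[:4]])
                                                                                  ~~~~~~~~~~~~~~~^^^^^
ValueError: it knows: colander, container, cup, cup_grip, cup_lug, grinder, lock_mark, mouth, rice_bowl
```

```bash
sed -i 's/"plate",//' c.py; python3 c.py w1
```

```text
[0.5401 0.199  0.3073] [0.5396 0.1172 0.4688]
grinder [([303.6, 167.2], 0.58)]
mouth [([307.2, 182.8], 0.95)]
lock_mark [([284.6, 147.9], 0.9), ([307.2, 185.4], 0.41)]
cup []
cup_grip [([132.2, 46.1], 0.55)]
cup_lug []
```

View pics/w1.png

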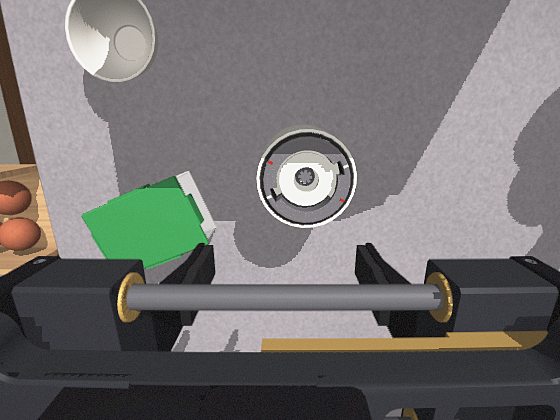

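Call:
apply_moves:
  moves:
    - [[-0.03, 0, 0], 0]
    - [[-0.03, 0, 0], 0]
    - [[0, 0, 0], 0]
    - [[0, 0, 0], 0]

```text
time_s: 4.15
tcp_pos: [0.5398, 0.2612, 0.307]
ee_rot: [[0.002, -1.0, -0.001], [-1.0, -0.002, -0.001], [0.001, 0.001, -1.0]]
wrist_force: [-0.2, -0.6, -0.4]
gripper_width: 0.998
gripper_force: 0.0
```

```bash
python3 c.py w2
```

```text
[0.5398 0.2603 0.3072] [0.5396 0.1793 0.4686]
grinder [([302.5, 128.8], 0.86)]
mouth [([311.1, 130.7], 0.88)]
lock_mark [([286.3, 89.9], 0.62), ([310.4, 131.8], 0.57)]
cup [([300.2, 127.7], 0.45)]
cup_grip []
cup_lug []
```

Call:
apply_moves:
  moves:
    - [[0, 0.01, 0.03], 0]
    - [[0, 0.005, 0.03], 0]
    - [[0, 0, 0.03], 0]
    - [[0, 0, 0], 0]
    - [[0, 0, 0], 0]

```text
time_s: 4.92
tcp_pos: [0.5247, 0.2593, 0.217]
ee_rot: [[-0.0, -1.0, -0.002], [-1.0, 0.0, -0.003], [0.003, 0.002, -1.0]]
wrist_force: [0.3, -0.7, 0.9]
gripper_width: 0.999
gripper_force: 0.0
```

```bash
python3 c.py w3
cat > red.py <<'E'
from h import *
import pickle
V=[pickle.load(open(f"w{i}.pkl","rb")) for i in (1,2,3)]
C=[(306,180),(308,130),(300,130)];P=[]
for p,c in zip(V,C):
    f=p["frame"].astype(int);m=((f[...,2]-np.maximum(f[...,0],f[...,1]))>40).astype(np.uint8)
    Y,X=np.mgrid[:420,:560];m[np.hypot(X-c[0],Y-c[1])>75]=0
    n,l,s,ce=cv2.connectedComponentsWithStats(m)
    P.append(sorted([(ce[i],s[i,4]) for i in range(1,n)],key=lambda a:-a[1])[:2]);print(P[-1])
for sgn in (0,1):
    R=[ray(p,min(q,key=lambda a:a[0][0]*(1 if sgn==0 else -1))[0]) for p,q in zip(V,P)]
    print(tri(R), tri(R[:2])[0],tri(R[1:])[0])
p=V[2];x,y=C[2];y0=max(0,y-75);cv2.imwrite("pics/ring.png",cv2.resize(p["frame"][y0:y0+150,x-75:x+75],(600,600),interpolation=cv2.INTER_CUBIC));print(y0,x-75)
E
python3 red.py
```

```text
[0.5259 0.2602 0.219 ] [0.5246 0.1777 0.3788]
grinder [([292.0, 132.6], 0.65)]
mouth [([297.7, 135.6], 0.92), ([118.4, 196.7], 0.74)]
lock_mark [([265.7, 81.3], 0.59)]
cup []
cup_grip []
cup_lug []
[(array([270. , 162.2]), np.int32(15)), (array([341.57142857, 199.92857143]), np.int32(14))]
[(array([269.        , 106.88888889]), np.int32(18)), (array([344.64705882, 149.05882353]), np.int32(17))]
[(array([245.12121212, 104.51515152]), np.int32(33)), (array([347.46153846, 160.61538462]), np.int32(26))]
(array([0.55687694, 0.16443444, 0.12282989]), [np.float64(0.00013188102566218194), np.float64(9.339096312751383e-05), np.float64(8.055148054065239e-05)]) [0.55687146 0.16448193 0.12224529] [0.55691303 0.16446524 0.12315026]
(array([0.46901313, 0.21099194, 0.12216644]), [np.float64(0.00016349787319948488), np.float64(0.0001246494061940675), np.float64(0.00011604362442794503)]) [0.46897308 0.21110476 0.12180075] [0.46799067 0.21147989 0.11770209]
55 225
```

View pics/ring.png

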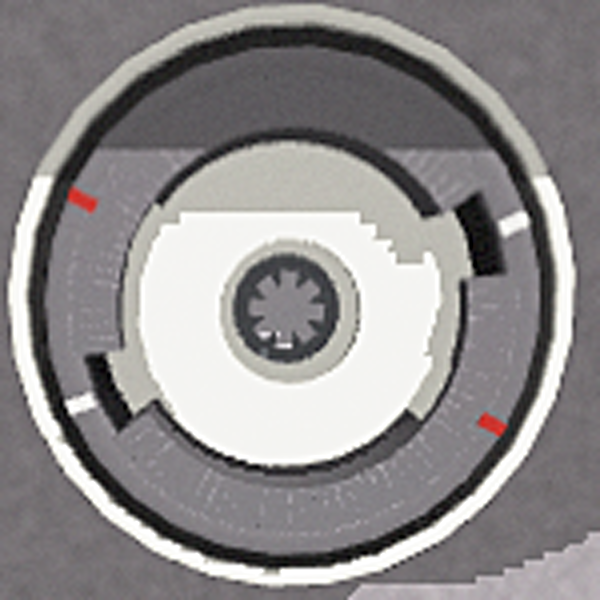

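Call:
apply_moves:
  moves:
    - [[0.04, 0, -0.01], 0]
    - [[0.04, 0, -0.01], 0]
    - [[0.04, 0, -0.01], 0]
    - [[0.04, 0, 0], 0]
    - [[0.04, 0, 0], 0]

```text
time_s: 5.68
tcp_pos: [0.5252, 0.0587, 0.2493]
ee_rot: [[0.001, -1.0, 0.003], [-1.0, -0.001, 0.001], [-0.001, -0.003, -1.0]]
wrist_force: [1.1, 0.1, 0.1]
gripper_width: 1.005
gripper_force: 0.0
```

Call:
apply_moves:
  moves:
    - [[0.04, 0.01, 0], 0]
    - [[0.04, 0.01, 0], 0]
    - [[0.04, 0.005, 0], 0]
    - [[0.04, 0, 0], 0]
    - [[0, 0, 0], 0]

```text
time_s: 6.1
tcp_pos: [0.4992, -0.1051, 0.2485]
ee_rot: [[-0.007, -1.0, 0.001], [-1.0, 0.007, -0.001], [0.001, -0.001, -1.0]]
wrist_force: [-0.2, -0.1, 0.7]
gripper_width: 1.001
gripper_force: 0.0
```

Call:
apply_moves:
  moves:
    - [[0, 0, 0], 0]
    - [[0, 0, 0], 0]

```text
time_s: 6.27
tcp_pos: [0.5001, -0.1, 0.248]
ee_rot: [[-0.001, -1.0, 0.001], [-1.0, 0.001, 0.0], [-0.0, -0.001, -1.0]]
wrist_force: [0.5, -0.2, 0.4]
gripper_width: 0.999
gripper_force: 0.0
```

```bash
python3 c.py w4
python3 - <<'E'
from h import *
import pickle
V=[pickle.load(open(f"w{i}.pkl","rb")) for i in (1,2,3)]
p=V[2]
for z in (.1205,.1225,.1245):
    a=onz(p,(353,111),z);b=onz(p,(244.75,155.75),z);c=onz(p,(245.12,104.5),z);d=onz(p,(347.46,160.6),z)
    ang=lambda v:np.degrees(np.arctan2(v[1],v[0]))
    print(z,(a+b)[:2]/2,ang(b-a),np.hypot(*(b-a)[:2]),(c+d)[:2]/2,ang(c-d),np.hypot(*(c-d)[:2]))
E
```

```text
[ 0.5002 -0.0993  0.2479] [ 0.4994 -0.182   0.4096]
grinder [([275.6, 345.5], 0.9)]
mouth []
lock_mark [([292.1, 119.1], 0.47)]
cup [([292.1, 118.4], 0.78), ([293.9, 12.5], 0.72), ([386.2, 78.4], 0.68)]
cup_grip [([289.7, 118.4], 0.8)]
cup_lug [([402.6, 108.7], 0.67), ([280.9, 40.6], 0.58)]
0.1205 [0.51280341 0.18811858] 21.993454911008865 0.10005303113553407 [0.51291373 0.18768009] -27.849056206000544 0.1002700739149464
0.1225 [0.51289455 0.18803809] 21.99345491100887 0.09927835253810342 [0.51300401 0.187603  ] -27.849056206000515 0.09949371482474084
0.1245 [0.51298569 0.1879576 ] 21.993454911008868 0.09850367394067283 [0.5130943 0.1875259] -27.849056206000515 0.09871735573453524
```

View pics/w4.png

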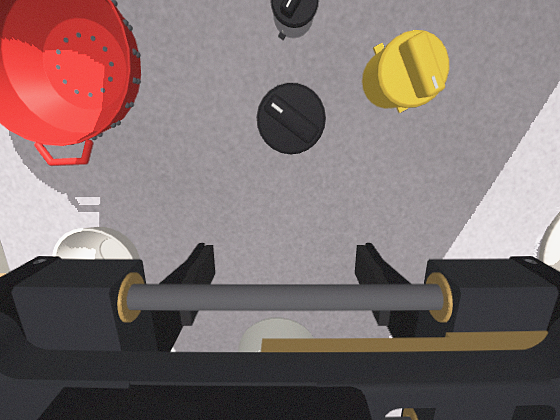

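Run:
```python
from h import *
import pickle
p=pickle.load(open("w4.pkl","rb"));f=p["frame"]
g=cv2.cvtColor(f,cv2.COLOR_BGR2GRAY)[78:160,250:334]
m=(g<70).astype(np.uint8);n,l,s,c=cv2.connectedComponentsWithStats(m);i=1+np.argmax(s[1:,4])
co=max(cv2.findContours((l==i).astype(np.uint8),0,1)[0],key=len)
e=cv2.fitEllipse(co);u=(e[0][0]+250,e[0][1]+78);print("lid",e,u,[onz(p,u,z) for z in(.08,.102)])
big=cv2.resize(g,None,fx=4,fy=4,interpolation=cv2.INTER_CUBIC);big=cv2.convertScaleAbs(big,alpha=3,beta=-30)
for L in cv2.createLineSegmentDetector().detect(big)[0][:,0]/4:
    if np.hypot(*(L[2:]-L[:2]))<9: continue
    a=onz(p,L[:2]+[250,78],.11);b=onz(p,L[2:]+[250,78],.11);d=b-a
    print(np.round(L+[250,78]*2,1),np.round(a[:2],4),np.round(b[:2],4),"ang",round(np.degrees(np.arctan2(d[1],d[0])),1),"len",round(np.hypot(d[0],d[1]),4))
cv2.imwrite("pics/cup.png",big)
```

```text
lid ((40.72312545776367, 40.11320114135742), (67.43081665039062, 70.20951080322266), 4.875391960144043) (290.7231254577637, 118.11320114135742) [array([ 0.49313904, -0.18428442,  0.08      ]), array([ 0.49355899, -0.18413341,  0.102     ])]
[320.7 136.2 315.  143.8] [ 0.4636 -0.1667] [ 0.4691 -0.1593] ang 53.6 len 0.0092
[274.6 149.9 267.5 144.2] [ 0.5099 -0.1532] [ 0.517  -0.1589] ang -38.6 len 0.0091
[294.9 153.8 284.5 153.5] [ 0.4893 -0.1493] [ 0.4998 -0.1496] ang -1.5 len 0.0105
[283.  109.8 272.5 101.5] [ 0.5013 -0.1919] [ 0.5115 -0.1995] ang -36.7 len 0.0127
[324.4 126.7 321.  135.2] [ 0.4603 -0.1759] [ 0.4633 -0.1677] ang 69.5 len 0.0087
[325.5 116.9 324.2 127.3] [ 0.4596 -0.1853] [ 0.4605 -0.1754] ang 84.8 len 0.0099
[270.9 106.1 280.7 113.7] [ 0.513  -0.1953] [ 0.5035 -0.1883] ang 143.5 len 0.0118
[283.   83.5 297.4  82.9] [ 0.5013 -0.2157] [ 0.4875 -0.2163] ang -177.8 len 0.0137
[297.2  83.3 306.6  86.5] [ 0.4877 -0.2159] [ 0.4787 -0.2131] ang 162.2 len 0.0094
[268.5  91.6 276.1  86.5] [ 0.5152 -0.2085] [ 0.5078 -0.2131] ang -148.5 len 0.0087
[323.6 106.5 325.2 117.2] [ 0.4618 -0.1949] [ 0.4598 -0.185 ] ang 101.1 len 0.0101
[309.6  88.3 316.6  94.5] [ 0.4757 -0.2115] [ 0.4689 -0.2059] ang 140.8 len 0.0088
[257.6 126.9 257.1 112.5] [ 0.5266 -0.1757] [ 0.5266 -0.1894] ang -89.7 len 0.0136
[261.5 100.5 267.4  93.1] [ 0.5221 -0.2005] [ 0.5163 -0.2072] ang -130.9 len 0.0088
```

View pics/cup.png

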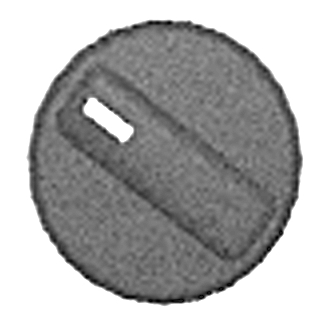

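Call:
apply_moves:
  moves:
    - [[0.03, 0.003, 0], 0]
    - [[0.03, 0.0037, 0], 0]
    - [[0.0245, 0, 0], 0]
    - [[0, 0, 0], -6.6]
    - [[0, 0, 0], -6.6]
  hand: 0.06

```text
time_s: 7.03
tcp_pos: [0.4932, -0.1852, 0.2473]
ee_rot: [[0.232, -0.973, -0.0], [-0.973, -0.232, -0.0], [-0.0, 0.0, -1.0]]
wrist_force: [0.1, 0.3, -0.7]
gripper_width: 0.728
gripper_force: 0.0
```

Call:
apply_moves:
  moves:
    - [[0, 0, 0], -6.6]
    - [[0, 0, 0], -6.6]
    - [[0, 0, 0], -6.6]
    - [[0, 0, 0], -6.6]
    - [[0, 0, 0], -6.6]

```text
time_s: 7.45
tcp_pos: [0.4934, -0.1839, 0.2476]
ee_rot: [[0.726, -0.687, -0.0], [-0.687, -0.726, -0.0], [-0.0, 0.0, -1.0]]
wrist_force: [0.6, -0.6, -0.2]
gripper_width: 0.69
gripper_force: 0.0
```

Call:
apply_moves:
  moves:
    - [[0, 0, 0.03], -6.8]
    - [[0, 0, 0.03], 0]
    - [[0, 0, 0], 0]
    - [[0, 0, 0], 0]

```text
time_s: 7.78
tcp_pos: [0.4926, -0.1841, 0.1868]
ee_rot: [[0.799, -0.601, -0.004], [-0.601, -0.799, -0.0], [-0.003, 0.003, -1.0]]
wrist_force: [0.6, 0.2, -0.1]
gripper_width: 0.689
gripper_force: 0.0
```

```bash
python3 c.py w5; python3 -c "
from h import *
s=r.sense();R=np.array(s['ee_rot']);print(R.round(4),s['tcp_pos'],s['joints'],np.degrees(np.arctan2(R[1,0],R[0,0])))"
```

```text
[ 0.494  -0.1844  0.1885] [ 0.5579 -0.2336  0.3482]
grinder [([284.6, 152.9], 0.68)]
mouth []
lock_mark []
cup [([370.6, 128.9], 0.91), ([286.6, 186.2], 0.84), ([371.3, 244.9], 0.72)]
cup_grip [([388.6, 132.4], 0.69), ([279.8, 218.9], 0.55)]
cup_lug [([344.1, 131.7], 0.83), ([283.5, 153.7], 0.75)]
[[ 7.987e-01 -6.018e-01  2.400e-03]
 [-6.018e-01 -7.987e-01 -3.000e-04]
 [ 2.000e-03 -1.200e-03 -1.000e+00]] [ 0.4938592  -0.1844293   0.18882969] [-2.82768361e+00  1.41044796e+01 -1.62570624e+01  9.00674136e-03
 -5.95017704e+01  5.58266269e+01] -36.99656699978484
```

View pics/w5.png

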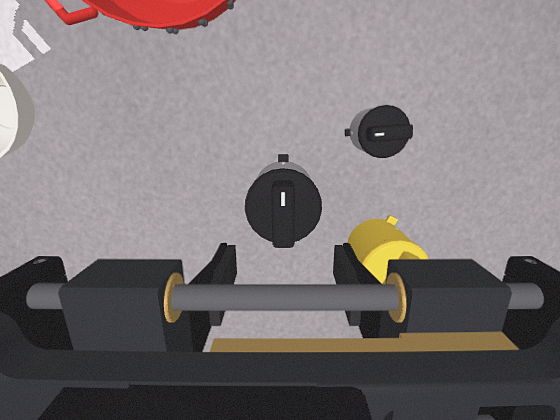

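The bar lies centred between the fingers (column 284) and parallel to them, and the yellow cup stays clear. Descending and gripping.

Call:
apply_moves:
  moves:
    - [[0, 0, 0.03], 0]
    - [[0, 0, 0.03], 0]
    - [[0, 0, 0.03], 0]
    - [[0, 0, 0.013], 0]
    - [[0, 0, 0], 0]
  hand: 0.04

```text
time_s: 8.55
tcp_pos: [0.4922, -0.1843, 0.0827]
ee_rot: [[0.799, -0.602, -0.004], [-0.602, -0.799, 0.0], [-0.003, 0.002, -1.0]]
wrist_force: [-0.4, -0.1, 0.7]
gripper_width: 0.472
gripper_force: 0.0
```

Call:
apply_moves:
  moves:
    - [[0, 0, 0], 0]
    - [[0, 0, 0], 0]
    - [[0, 0, 0], 0]
    - [[0, 0, 0], 0]
    - [[0, 0, 0], 0]
  hand: 0.0

```text
time_s: 8.97
tcp_pos: [0.4941, -0.1844, 0.0857]
ee_rot: [[0.799, -0.602, 0.003], [-0.602, -0.799, -0.0], [0.002, -0.001, -1.0]]
wrist_force: [0.7, 0.7, 1.7]
gripper_width: 0.226
gripper_force: 30.0
```

Call:
apply_moves:
  moves:
    - [[0, 0, -0.02], 0]
    - [[0, 0, -0.035], 0]
    - [[0, 0, -0.04], 0]
    - [[0, 0, -0.04], 0]
    - [[0, 0, -0.04], 0]

```text
time_s: 9.38
tcp_pos: [0.4919, -0.184, 0.2606]
ee_rot: [[0.798, -0.602, -0.002], [-0.602, -0.798, 0.001], [-0.002, 0.0, -1.0]]
wrist_force: [1.9, 0.0, -4.0]
gripper_width: 0.225
gripper_force: 30.0
```

Call:
apply_moves:
  moves:
    - [[0, 0, 0], -6.5]
    - [[0, 0, 0], -6.5]
    - [[0, 0, 0], -6.5]
    - [[0, 0, 0], -6.5]
    - [[0, 0, 0], -6.5]

```text
time_s: 9.8
tcp_pos: [0.4921, -0.184, 0.2587]
ee_rot: [[0.997, -0.073, -0.002], [-0.073, -0.997, 0.001], [-0.002, -0.001, -1.0]]
wrist_force: [-0.4, 0.2, -3.7]
gripper_width: 0.227
gripper_force: 30.0
```

Call:
apply_moves:
  moves:
    - [[0, 0, 0], -6.5]
    - [[0, 0, 0], -6.5]
    - [[0, 0, 0], -6.5]
    - [[0, 0, 0], -7.0]
    - [[0, 0, 0], 0]

```text
time_s: 10.22
tcp_pos: [0.4922, -0.184, 0.2586]
ee_rot: [[0.927, 0.376, -0.002], [0.376, -0.927, 0.001], [-0.002, -0.002, -1.0]]
wrist_force: [0.7, -0.0, -3.1]
gripper_width: 0.228
gripper_force: 30.0
```

```bash
cat > st.py <<'E'
from h import *
import sys
s=r.sense();R=np.array(s['ee_rot']);t=np.array(s['tcp_pos']);print(t.round(4),"t",s['time_s'],"yaw",np.degrees(np.arctan2(R[1,0],R[0,0])).round(2),"z",R[:,2].round(4),"f",np.round(s['wrist_force'],1),"m",np.round(s['moment'],2),"j",np.round(s['joints'],1),s['gripper_width'],s['gripper_force'])
T=np.array([.513,.188,.26]);print("to ring, tool axes",(R.T@(T-t)).round(4))
E
python3 st.py
```

```text
[ 0.4922 -0.184   0.2586] t 10.2167 yaw 22.09 z [-0.0023  0.0012 -1.    ] f [ 0.7 -0.  -3.1] m [-0.09  0.05  0.01] j [-2.800e+00  1.090e+01 -9.900e+00 -1.000e-01 -6.930e+01  1.149e+02] 0.22788168613647283 29.995664698071778
to ring, tool axes [ 0.1591 -0.3369 -0.001 ]
```

Call:
apply_moves:
  moves:
    - [[0.016, -0.0337, 0], 0]
    - [[0.016, -0.0337, 0], 0]
    - [[0.016, -0.0337, 0], 0]
    - [[0.016, -0.0337, 0], 0]
    - [[0.016, -0.0337, 0], 0]

```text
time_s: 10.63
tcp_pos: [0.5033, 0.0034, 0.2591]
ee_rot: [[0.929, 0.371, -0.001], [0.371, -0.929, 0.0], [-0.001, -0.001, -1.0]]
wrist_force: [1.6, -0.4, -4.2]
gripper_width: 0.228
gripper_force: 30.0
```

Call:
apply_moves:
  moves:
    - [[0.016, -0.0337, 0], 0]
    - [[0.016, -0.0337, 0], 0]
    - [[0.016, -0.0337, 0], 0]
    - [[0.016, -0.0337, 0], 0]
    - [[0.015, -0.0336, 0], 0]

```text
time_s: 11.05
tcp_pos: [0.5136, 0.1893, 0.2591]
ee_rot: [[0.929, 0.371, -0.001], [0.371, -0.929, -0.0], [-0.001, -0.0, -1.0]]
wrist_force: [0.4, -0.1, -3.7]
gripper_width: 0.228
gripper_force: 30.0
```

Call:
apply_moves:
  moves:
    - [[0, 0, 0], 0]
    - [[0, 0, 0], 0]
    - [[0, 0, 0], 0]

```text
time_s: 11.3
tcp_pos: [0.5137, 0.1874, 0.2589]
ee_rot: [[0.928, 0.373, -0.002], [0.373, -0.928, -0.001], [-0.002, 0.0, -1.0]]
wrist_force: [0.1, -0.2, -3.8]
gripper_width: 0.226
gripper_force: 29.9
```

```bash
python3 st.py
python3 - <<'E'
from h import *
import pickle
ims=[]
for n in ("wrist","side","scene"):
    p=imaging.capture(n);pickle.dump({a:np.array(p[a]) for a in ["frame","intrinsics","dist","eye","orientation"]},open(f"i_{n}.pkl","wb"))
    c=proj(p,[.513,.188,.15])[0]; x,y=[int(v) for v in c];x=min(max(x,75),485);y=min(max(y,75),345);print(n,x,y)
    ims.append(cv2.resize(p["frame"][y-75:y+75,x-75:x+75],(260,260),interpolation=cv2.INTER_CUBIC))
    print([(np.round(px(q["at"]),1),round(q["confidence"],2)) for q in models.place_of(p,"cup_lug")[:3]])
cv2.imwrite("pics/ins.png",np.hstack(ims))
E
```

```text
[0.5137 0.1874 0.2589] t 11.3 yaw 21.91 z [-0.0019 -0.001  -1.    ] f [ 0.1 -0.2 -3.8] m [-0.14  0.    0.04] j [ 37.   13.1  -7.1  -0.  -69.9  74.9] 0.22625253055387942 29.94741245813202
to ring, tool axes [-0.0004 -0.0008 -0.0011]
wrist 283 208
[(array([284.2, 173.2]), 0.85), (array([448.5, 344.8]), 0.66)]
side 212 159
[(array([224.9, 141.5]), 0.9), (array([295.9, 181.2]), 0.7)]
scene 325 131
[(array([164.5, 242. ]), 0.7), (array([192.6, 311.8]), 0.67), (array([347.6, 124.9]), 0.66)]
```

View pics/ins.png

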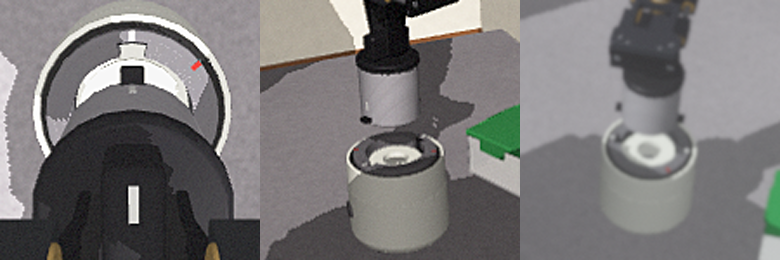

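Run:
```python
from h import *
import pickle
p=pickle.load(open("i_wrist.pkl","rb"))
a=np.radians(21.91);u=np.array([np.cos(a),np.sin(a),0]);v=np.array([-u[1],u[0],0]);c=np.array([.5137,.1874,.1733])
pts=[c+u*.044+v*s*.006+np.array([0,0,z]) for z in(.004,.010) for s in(-1,1)];print("pred lug corners",proj(p,pts).round(1).tolist())
f=p["frame"].astype(int).sum(2);print(f[160:196,284].tolist());print(f[178,270:300].tolist())
m=((p["frame"][...,2].astype(int)-p["frame"][...,:2].max(2))>40);ys,xs=np.nonzero(m[120:200,300:345]);q=(xs.mean()+300,ys.mean()+120)
print("red seen",q,"pred",proj(p,[.5130+.0497*np.cos(np.radians(-27.9)),.1877+.0497*np.sin(np.radians(-27.9)),.1228]))
```

```text
pred lug corners [[291.6, 166.7], [277.2, 166.7], [291.7, 167.8], [277.0, 167.8]]
[677, 673, 677, 675, 675, 686, 549, 763, 751, 765, 765, 0, 111, 148, 150, 146, 150, 154, 123, 124, 111, 248, 393, 466, 440, 513, 408, 328, 330, 346, 342, 357, 338, 344, 346, 371]
[741, 741, 741, 741, 744, 753, 765, 453, 92, 115, 145, 152, 136, 145, 123, 132, 137, 135, 139, 125, 61, 618, 765, 750, 744, 741, 741, 741, 741, 741]
red seen (np.float64(320.6363636363636), np.float64(170.5909090909091)) pred [[320.87104882 170.69693374]]
```

Run:
```python
from h import *
import pickle
def tool(p,uv,z,t,yaw):
    X=onz(p,uv,z);a=np.radians(yaw);d=X[:2]-t[:2];return np.round([d@[np.cos(a),np.sin(a)],d@[np.sin(a),-np.cos(a)]],4)
def white(p,x0,x1,y0,y1):
    f=p["frame"][y0:y1,x0:x1].astype(int).min(2);m=f>150;ys,xs=np.nonzero(m);return (xs.mean()+x0,ys.mean()+y0),(ys.min()+y0,ys.max()+y0+1),m.sum()
p=pickle.load(open("w5.pkl","rb"));t=np.array([.4939,-.1844,.1888])
w=white(p,275,292,185,215);print(w,"mark",tool(p,w[0],.110,t,-37));print(p["frame"].astype(int).sum(2)[145:172,283].tolist())
for row in (153,154,155): print("lug outer row",row,tool(p,(283.5,row),.007,t,-37),tool(p,(283.5,row),.004,t,-37))
f=p["frame"].astype(int).sum(2);print(f[240:255,284].tolist())
p=pickle.load(open("i_wrist.pkl","rb"));t=np.array([.5137,.1874,.2589])
w=white(p,276,294,238,268);print(w,"mark",tool(p,w[0],.1733+.110,t,21.91))
for row in (170.5,171.5): print("lug outer row",row,tool(p,(284,row),.1733+.010,t,21.91),tool(p,(284,row),.1733+.004,t,21.91))
```

```text
((np.float64(282.5), np.float64(198.5)), (np.int64(192), np.int64(206)), np.int64(56)) mark [ 0.0169 -0.0006]
[509, 494, 494, 477, 498, 496, 508, 530, 565, 198, 137, 166, 165, 151, 159, 119, 184, 513, 615, 481, 382, 391, 442, 151, 99, 161, 129]
lug outer row 153 [0.0437 0.0001] [0.0434 0.0001]
lug outer row 154 [0.0426 0.0001] [0.0423 0.0001]
lug outer row 155 [0.0415 0.0001] [0.0411 0.0001]
[152, 136, 148, 157, 137, 142, 111, 108, 562, 490, 515, 512, 491, 499, 494]
((np.float64(284.5), np.float64(250.828125)), (np.int64(240), np.int64(262)), np.int64(128)) mark [0.0169 0.0001]
lug outer row 170.5 [ 0.0418 -0.0003] [ 0.0408 -0.0003]
lug outer row 171.5 [ 0.041  -0.0003] [ 0.04   -0.0003]
```

Call:
apply_moves:
  moves:
    - [[0.0018, -0.0004, 0.015], 0]
    - [[0, 0, 0.015], 0]
    - [[0, 0, 0.012], 0]
    - [[0, 0, 0], 0]
    - [[0, 0, 0], 0]

```text
time_s: 12.02
tcp_pos: [0.5159, 0.188, 0.2174]
ee_rot: [[0.927, 0.374, -0.001], [0.374, -0.927, -0.001], [-0.001, 0.001, -1.0]]
wrist_force: [0.4, -0.4, -2.8]
gripper_width: 0.227
gripper_force: 29.9
```

Call:
apply_moves:
  moves:
    - [[0, 0, 0.002], 0]
    - [[0, 0, 0.002], 0]
    - [[0, 0, 0.002], 0]
    - [[0, 0, 0], 0]

```text
time_s: 12.35
tcp_pos: [0.5159, 0.1886, 0.2116]
ee_rot: [[0.927, 0.374, -0.0], [0.374, -0.927, 0.0], [-0.0, -0.0, -1.0]]
wrist_force: [0.5, 0.1, -3.5]
gripper_width: 0.226
gripper_force: 29.9
```

```bash
python3 st.py
```

```text
[0.5159 0.1886 0.2116] t 12.35 yaw 21.99 z [-1.e-04  1.e-04 -1.e+00] f [ 0.5  0.1 -3.5] m [-0.17  0.02  0.01] j [ 37.   15.2 -11.3  -0.  -63.6  75. ] 0.22615701795465737 29.947574094403535
to ring, tool axes [-0.0029 -0.0006 -0.0484]
```

Call:
apply_moves:
  moves:
    - [[0, 0, 0.0015], 0]
    - [[0, 0, 0.0015], 0]
    - [[0, 0, 0.0015], 0]
    - [[0, 0, 0], 0]

```text
time_s: 12.68
tcp_pos: [0.5158, 0.1885, 0.2067]
ee_rot: [[0.927, 0.375, -0.001], [0.375, -0.927, -0.0], [-0.001, 0.0, -1.0]]
wrist_force: [-0.5, -0.9, -3.0]
gripper_width: 0.228
gripper_force: 29.9
```

Call:
apply_moves:
  moves:
    - [[0, 0, 0.0015], 0]
    - [[0, 0, 0.001], 0]
    - [[0, 0, 0], 0]

```text
time_s: 12.93
tcp_pos: [0.5158, 0.1885, 0.2043]
ee_rot: [[0.927, 0.375, -0.001], [0.375, -0.927, -0.0], [-0.001, 0.0, -1.0]]
wrist_force: [0.0, -0.7, -4.7]
gripper_width: 0.228
gripper_force: 29.9
```

Call:
apply_moves:
  moves:
    - [[0, 0, 0.001], 0]
    - [[0, 0, 0.001], 0]
    - [[0, 0, 0], 0]

```text
time_s: 13.18
tcp_pos: [0.5158, 0.1886, 0.2024]
ee_rot: [[0.927, 0.375, -0.0], [0.375, -0.927, -0.0], [-0.0, -0.0, -1.0]]
wrist_force: [0.2, 0.9, -4.0]
gripper_width: 0.225
gripper_force: 29.9
```

Call:
apply_moves:
  moves:
    - [[0, 0, 0.001], 0]
    - [[0, 0, 0.001], 0]
    - [[0, 0, 0], 0]

```text
time_s: 13.43
tcp_pos: [0.5158, 0.1885, 0.2003]
ee_rot: [[0.927, 0.375, -0.0], [0.375, -0.927, -0.0], [-0.0, 0.0, -1.0]]
wrist_force: [0.7, -0.6, -4.0]
gripper_width: 0.224
gripper_force: 29.9
```

Call:
apply_moves:
  moves:
    - [[0, 0, 0.001], 0]
    - [[0, 0, 0.001], 0]
    - [[0, 0, 0], 0]

```text
time_s: 13.68
tcp_pos: [0.5158, 0.1885, 0.1983]
ee_rot: [[0.927, 0.375, -0.0], [0.375, -0.927, -0.0], [-0.0, 0.0, -1.0]]
wrist_force: [-0.3, 0.2, -3.9]
gripper_width: 0.224
gripper_force: 29.9
```

Call:
apply_moves:
  moves:
    - [[0, 0, 0.001], 0]
    - [[0, 0, 0.001], 0]
    - [[0, 0, 0], 0]

```text
time_s: 13.93
tcp_pos: [0.516, 0.1886, 0.1966]
ee_rot: [[0.927, 0.375, 0.0], [0.375, -0.927, -0.0], [0.0, 0.0, -1.0]]
wrist_force: [0.5, -0.8, -3.0]
gripper_width: 0.226
gripper_force: 29.9
```

Call:
apply_moves:
  moves:
    - [[0, 0, 0.001], 0]
    - [[0, 0, 0], 0]
    - [[0, 0, 0], 0]

```text
time_s: 14.18
tcp_pos: [0.5161, 0.1887, 0.1964]
ee_rot: [[0.927, 0.375, 0.001], [0.375, -0.927, 0.0], [0.001, 0.0, -1.0]]
wrist_force: [-3.0, 0.9, 1.2]
gripper_width: 0.231
gripper_force: 29.9
```

Call:
apply_moves:
  moves:
    - [[0, 0, 0.001], 0]
    - [[0, 0, 0], 0]
    - [[0, 0, 0], 0]

```text
time_s: 14.43
tcp_pos: [0.5161, 0.1887, 0.1951]
ee_rot: [[0.927, 0.375, 0.001], [0.375, -0.927, 0.0], [0.001, 0.0, -1.0]]
wrist_force: [-2.3, -0.8, 2.1]
gripper_width: 0.226
gripper_force: 29.9
```

Call:
apply_moves:
  moves:
    - [[0, 0, 0.001], 0]
    - [[0, 0, 0], 0]
    - [[0, 0, 0], 0]

```text
time_s: 14.68
tcp_pos: [0.5161, 0.1887, 0.1939]
ee_rot: [[0.927, 0.375, 0.0], [0.375, -0.927, 0.0], [0.0, 0.0, -1.0]]
wrist_force: [-2.6, -0.5, 2.8]
gripper_width: 0.231
gripper_force: 29.9
```

Call:
apply_moves:
  moves:
    - [[0, 0, 0.001], 0]
    - [[0, 0, 0], 0]
    - [[0, 0, 0], 0]

```text
time_s: 14.93
tcp_pos: [0.5161, 0.1887, 0.1928]
ee_rot: [[0.927, 0.375, 0.0], [0.375, -0.927, 0.0], [0.0, 0.0, -1.0]]
wrist_force: [-1.9, -0.9, 4.8]
gripper_width: 0.231
gripper_force: 29.9
```

The force rises about 0.8 N per mm from TCP z = 0.1965, which matches the spring plate. Pushing on towards about 9.5 mm.

Call:
apply_moves:
  moves:
    - [[-0.0007, 0, 0.001], 0]
    - [[0, 0, 0.001], 0]
    - [[0, 0, 0], 0]

```text
time_s: 15.18
tcp_pos: [0.5158, 0.1886, 0.1909]
ee_rot: [[0.927, 0.375, 0.002], [0.375, -0.927, 0.001], [0.002, 0.0, -1.0]]
wrist_force: [-2.0, -0.4, 6.6]
gripper_width: 0.226
gripper_force: 29.9
```

Call:
apply_moves:
  moves:
    - [[0, 0, 0.001], 0]
    - [[0, 0, 0.001], 0]
    - [[0, 0, 0], 0]

```text
time_s: 15.43
tcp_pos: [0.5159, 0.1886, 0.1892]
ee_rot: [[0.927, 0.375, 0.002], [0.375, -0.927, 0.001], [0.002, 0.0, -1.0]]
wrist_force: [-2.8, 0.1, 7.6]
gripper_width: 0.228
gripper_force: 29.9
```

Call:
apply_moves:
  moves:
    - [[0, 0, 0.001], 0]
    - [[0, 0, 0], 0]
    - [[0, 0, 0], 0]

```text
time_s: 15.68
tcp_pos: [0.5159, 0.1886, 0.1885]
ee_rot: [[0.927, 0.375, 0.002], [0.375, -0.927, 0.001], [0.002, 0.0, -1.0]]
wrist_force: [-3.1, -0.5, 7.1]
gripper_width: 0.224
gripper_force: 29.9
```

Call:
apply_moves:
  moves:
    - [[0, 0, 0.0008], 0]
    - [[0, 0, 0], 0]
    - [[0, 0, 0], 0]

```text
time_s: 15.93
tcp_pos: [0.5159, 0.1886, 0.1878]
ee_rot: [[0.927, 0.375, 0.002], [0.375, -0.927, 0.001], [0.002, 0.0, -1.0]]
wrist_force: [-2.5, 0.8, 7.2]
gripper_width: 0.229
gripper_force: 29.9
```

Call:
apply_moves:
  moves:
    - [[-0.0005, 0, 0.0008], 0]
    - [[0, 0, 0], 0]
    - [[0, 0, 0], 0]

```text
time_s: 16.18
tcp_pos: [0.5158, 0.1886, 0.1873]
ee_rot: [[0.927, 0.375, 0.003], [0.375, -0.927, 0.001], [0.003, 0.0, -1.0]]
wrist_force: [-2.4, 0.4, 7.6]
gripper_width: 0.228
gripper_force: 29.9
```

Call:
apply_moves:
  moves:
    - [[-0.0005, 0, 0.0005], 0]
    - [[0, 0, 0], 0]
    - [[0, 0, 0], 0]

```text
time_s: 16.43
tcp_pos: [0.5156, 0.1885, 0.187]
ee_rot: [[0.927, 0.375, 0.004], [0.375, -0.927, 0.001], [0.004, 0.0, -1.0]]
wrist_force: [-2.9, 0.7, 8.4]
gripper_width: 0.229
gripper_force: 29.9
```

```bash
python3 st.py;python3 st.py | head -1
```

```text
[0.5156 0.1885 0.187 ] t 16.4333 yaw 22.04 z [ 0.0036  0.0014 -1.    ] f [-2.9  0.7  8.4] m [-0.12  0.61 -0.05] j [ 37.   16.2 -13.6   0.1 -60.   75. ] 0.22883378475262792 29.9457915534731
to ring, tool axes [-0.0023 -0.0005 -0.073 ]
[0.5156 0.1885 0.187 ] t 16.4333 yaw 22.04 z [ 0.0036  0.0014 -1.    ] f [-2.9  0.7  8.4] m [-0.12  0.61 -0.05] j [ 37.   16.2 -13.6   0.1 -60.   75. ] 0.22883378475262792 29.9457915534731
```

Call:
apply_moves:
  moves:
    - [[0, 0.0001, 0], 2]
    - [[0, 0.0001, 0], 2]
    - [[0, 0, 0], 0]

```text
time_s: 16.68
tcp_pos: [0.5163, 0.1887, 0.1873]
ee_rot: [[0.951, 0.309, 0.005], [0.309, -0.951, 0.002], [0.006, -0.0, -1.0]]
wrist_force: [-2.5, 0.4, 8.6]
gripper_width: 0.229
gripper_force: 29.9
```

```bash
python3 st.py
```

```text
[0.5163 0.1887 0.1873] t 16.6833 yaw 17.99 z [ 0.0052  0.0022 -1.    ] f [-2.5  0.4  8.6] m [ 0.02  0.23 -0.06] j [ 37.   16.2 -13.5   0.1 -59.9  70.9] 0.22895823418289352 29.94611753791105
to ring, tool axes [-0.0029 -0.0004 -0.0728]
```

Call:
apply_moves:
  moves:
    - [[0, 0.0001, 0], 2]
    - [[0, 0.0001, 0], 2]
    - [[0, 0, 0], 0]

```text
time_s: 16.93
tcp_pos: [0.5165, 0.1886, 0.1873]
ee_rot: [[0.97, 0.242, 0.006], [0.242, -0.97, 0.002], [0.006, -0.001, -1.0]]
wrist_force: [-1.2, 0.7, 7.5]
gripper_width: 0.225
gripper_force: 30.0
```

```bash
python3 st.py
```

```text
[0.5165 0.1886 0.1873] t 16.9333 yaw 14.0 z [ 0.0056  0.0023 -1.    ] f [-1.2  0.7  7.5] m [-0.02  0.14 -0.03] j [ 37.   16.2 -13.5   0.1 -59.9  66.9] 0.22519690266249084 29.955785097554326
to ring, tool axes [-0.0031 -0.0003 -0.0727]
```

Call:
apply_moves:
  moves:
    - [[0, 0.0002, 0], 4]
    - [[0, 0.0002, 0], 4]
    - [[0, 0.0002, 0], 4]
    - [[0, 0, 0], 0]

```text
time_s: 17.27
tcp_pos: [0.5166, 0.1882, 0.1873]
ee_rot: [[0.999, 0.034, 0.005], [0.034, -0.999, 0.003], [0.006, -0.002, -1.0]]
wrist_force: [-0.4, 2.2, 8.1]
gripper_width: 0.23
gripper_force: 30.0
```

Call:
apply_moves:
  moves:
    - [[0, 0.0002, 0], 4]
    - [[0, 0.0002, 0], 4]
    - [[0, 0.0002, 0], 4]
    - [[0, 0, 0], 0]

```text
time_s: 17.6
tcp_pos: [0.5166, 0.1875, 0.1873]
ee_rot: [[0.985, -0.175, 0.006], [-0.175, -0.985, 0.002], [0.005, -0.003, -1.0]]
wrist_force: [-0.7, 1.5, 7.9]
gripper_width: 0.227
gripper_force: 30.0
```

Call:
apply_moves:
  moves:
    - [[0, 0.0001, 0], 3]
    - [[0, 0.0001, 0], 3]
    - [[0, 0.0001, 0], 3]
    - [[0, 0, 0], 0]

```text
time_s: 17.93
tcp_pos: [0.5164, 0.1873, 0.1873]
ee_rot: [[0.945, -0.326, 0.005], [-0.326, -0.945, 0.002], [0.004, -0.004, -1.0]]
wrist_force: [-0.8, 1.8, 8.7]
gripper_width: 0.227
gripper_force: 30.0
```

```bash
python3 st.py
```

```text
[0.5164 0.1873 0.1873] t 17.9333 yaw -19.03 z [ 0.0053  0.0025 -1.    ] f [-0.8  1.8  8.7] m [ 0.19  0.35 -0.01] j [ 36.9  16.2 -13.6   0.1 -59.9  34. ] 0.2267831926566744 29.956367479171604
to ring, tool axes [-0.0032  0.0001 -0.0727]
```

Call:
apply_moves:
  moves:
    - [[0, 0.0001, 0], 2]
    - [[0, 0.0001, 0], 2]
    - [[0, 0.0001, 0], 2]
    - [[0, 0, 0], 0]

```text
time_s: 18.27
tcp_pos: [0.5164, 0.1869, 0.1873]
ee_rot: [[0.906, -0.422, 0.005], [-0.422, -0.906, 0.002], [0.004, -0.004, -1.0]]
wrist_force: [-1.5, 1.6, 7.9]
gripper_width: 0.229
gripper_force: 30.0
```

```bash
python3 st.py
```

```text
[0.5164 0.1869 0.1873] t 18.2667 yaw -24.99 z [ 0.0055  0.0022 -1.    ] f [-1.5  1.6  7.9] m [0.13 0.25 0.02] j [ 36.9  16.2 -13.6   0.1 -59.9  28.1] 0.22945589191082613 29.95762683218345
to ring, tool axes [-0.0033  0.0001 -0.0727]
```

Call:
apply_moves:
  moves:
    - [[0, 0.0001, 0], 1.5]
    - [[0, 0.0001, 0], 1.5]
    - [[0, 0, 0], 0]

```text
time_s: 18.52
tcp_pos: [0.5164, 0.1867, 0.1873]
ee_rot: [[0.883, -0.469, 0.006], [-0.469, -0.883, 0.002], [0.004, -0.005, -1.0]]
wrist_force: [-0.4, 0.6, 8.7]
gripper_width: 0.228
gripper_force: 30.0
```

```bash
python3 st.py
```

```text
[0.5164 0.1867 0.1873] t 18.5167 yaw -27.96 z [ 0.0056  0.0021 -1.    ] f [-0.4  0.6  8.7] m [0.09 0.22 0.13] j [ 36.9  16.2 -13.6   0.1 -59.9  25.1] 0.22818603635208004 29.961609612219036
to ring, tool axes [-0.0033  0.0001 -0.0727]
```

Call:
apply_moves:
  moves:
    - [[0, 0, 0], 1]
    - [[0, 0, 0], 0]
    - [[0, 0, 0], 0]

```text
time_s: 18.77
tcp_pos: [0.5163, 0.1867, 0.1873]
ee_rot: [[0.876, -0.483, 0.005], [-0.483, -0.876, 0.002], [0.004, -0.004, -1.0]]
wrist_force: [-1.3, 1.6, 8.1]
gripper_width: 0.229
gripper_force: 30.0
```

```bash
python3 st.py
```

```text
[0.5163 0.1867 0.1873] t 18.7667 yaw -28.87 z [ 0.0054  0.0019 -1.    ] f [-1.3  1.6  8.1] m [0.1  0.26 0.24] j [ 36.9  16.2 -13.6   0.1 -59.9  24.2] 0.22868689996503963 30.000250758603215
to ring, tool axes [-0.0032  0.0001 -0.0727]
```

The end stop is felt: torque rose to 0.24 N m at yaw −28.9°, and the red mark is at −27.9°. Easing back slightly and letting the cup rise.

Call:
apply_moves:
  moves:
    - [[0, 0, -0.001], -0.8]
    - [[0, 0, -0.001], 0]
    - [[0, 0, -0.001], 0]
    - [[0, 0, 0], 0]

```text
time_s: 19.1
tcp_pos: [0.5162, 0.1866, 0.19]
ee_rot: [[0.882, -0.472, 0.005], [-0.472, -0.882, 0.002], [0.004, -0.004, -1.0]]
wrist_force: [-1.2, 1.4, 6.0]
gripper_width: 0.228
gripper_force: 30.0
```

Call:
apply_moves:
  moves:
    - [[0, 0, -0.001], 0]
    - [[0, 0, -0.001], 0]
    - [[0, 0, 0], 0]

```text
time_s: 19.35
tcp_pos: [0.5161, 0.1865, 0.1916]
ee_rot: [[0.882, -0.472, 0.005], [-0.472, -0.882, 0.002], [0.003, -0.004, -1.0]]
wrist_force: [0.6, 1.4, 5.6]
gripper_width: 0.225
gripper_force: 30.0
```

Call:
apply_moves:
  moves:
    - [[0, 0, -0.0007], 0]
    - [[0, 0, 0], 0]
    - [[0, 0, 0], 0]

```text
time_s: 19.6
tcp_pos: [0.5157, 0.1865, 0.1917]
ee_rot: [[0.881, -0.472, 0.003], [-0.472, -0.881, 0.002], [0.002, -0.003, -1.0]]
wrist_force: [2.7, 1.8, 4.2]
gripper_width: 0.227
gripper_force: 30.0
```

```bash
python3 st.py
```

```text
[0.5157 0.1865 0.1917] t 19.6 yaw -28.18 z [ 0.0035  0.0019 -1.    ] f [2.7 1.8 4.2] m [ 0.46 -0.93 -0.03] j [ 36.8  15.9 -13.3   0.  -60.6  25. ] 0.22679567656111663 29.97849215520546
to ring, tool axes [-0.003  -0.0003 -0.0683]
```

Call:
apply_moves:
  moves:
    - [[0, 0, -0.0007], 0]
    - [[0, 0, 0], 0]
    - [[0, 0, 0], 0]

```text
time_s: 19.85
tcp_pos: [0.5152, 0.1865, 0.192]
ee_rot: [[0.881, -0.473, 0.002], [-0.473, -0.881, 0.002], [0.001, -0.003, -1.0]]
wrist_force: [4.3, 3.1, 1.7]
gripper_width: 0.229
gripper_force: 30.0
```

```bash
python3 st.py
```

```text
[0.5152 0.1865 0.192 ] t 19.85 yaw -28.2 z [ 0.0022  0.0018 -1.    ] f [4.3 3.1 1.7] m [ 1.11 -1.36  0.04] j [ 36.9  15.9 -13.2  -0.  -60.7  25. ] 0.2285843649427456 30.00201983435545
to ring, tool axes [-0.0026 -0.0004 -0.068 ]
```

Call:
apply_moves:
  moves:
    - [[0, 0, 0], 0]
    - [[0, 0, 0], 0]
    - [[0, 0, 0], 0]
    - [[0, 0, 0], 0]
  hand: 0.045

```text
time_s: 20.18
tcp_pos: [0.5124, 0.1843, 0.1904]
ee_rot: [[0.881, -0.473, -0.005], [-0.473, -0.881, -0.003], [-0.003, 0.005, -1.0]]
wrist_force: [-0.7, -0.4, 0.2]
gripper_width: 0.441
gripper_force: 0.0
```

Call:
apply_moves:
  moves:
    - [[0, 0, -0.01], 0]
    - [[0, 0, -0.02], 0]
    - [[0, 0, -0.03], 0]
    - [[0, 0, -0.03], 0]
    - [[0, 0, -0.02], 0]

```text
time_s: 20.6
tcp_pos: [0.5145, 0.1852, 0.3053]
ee_rot: [[0.881, -0.472, 0.002], [-0.472, -0.881, 0.0], [0.002, -0.001, -1.0]]
wrist_force: [0.6, 0.4, 0.7]
gripper_width: 0.514
gripper_force: 0.0
```

Call:
apply_moves:
  moves:
    - [[-0.04, 0, 0], 0]
    - [[-0.02, 0, 0], 0]
    - [[0, 0, 0], 0]
    - [[0, 0, 0], 0]

```text
time_s: 20.93
tcp_pos: [0.4605, 0.2139, 0.3027]
ee_rot: [[0.882, -0.471, 0.0], [-0.471, -0.882, -0.0], [0.0, -0.0, -1.0]]
wrist_force: [0.7, -0.8, -0.3]
gripper_width: 0.519
gripper_force: 0.0
```

```bash
python3 st.py
python3 - <<'E'
from h import *
ims=[]
for n in ("wrist","side","scene"):
    p=imaging.capture(n)
    c=proj(p,[.513,.188,.15])[0]; x,y=[int(v) for v in c];x=min(max(x,75),485);y=min(max(y,75),345);print(n,x,y)
    ims.append(cv2.resize(p["frame"][y-75:y+75,x-75:x+75],(260,260),interpolation=cv2.INTER_CUBIC))
    if n=="wrist":
        f=p["frame"].astype(int);m=(f.min(2)>150).astype(np.uint8);
    # expected: lid top centre and mark if locked (underside=.107..)
    print("pred axis z .187/.217",proj(p,[[.513,.188,.187],[.513,.188,.217]]).round(1).tolist())
    print([(t,np.round(px(q["at"]),1),round(q["confidence"],2)) for t in("cup","cup_grip") for q in models.place_of(p,t)[:3]])
cv2.imwrite("pics/fin.png",np.hstack(ims))
E
```

```text
[0.4605 0.2139 0.3027] t 20.9333 yaw -28.11 z [ 1.e-04 -0.e+00 -1.e+00] f [ 0.7 -0.8 -0.3] m [-0.05  0.04 -0.05] j [ 43.3   7.6  -7.7   0.  -74.7  18.6] 0.519289728591378 0.0
to ring, tool axes [ 0.0585 -0.0019  0.0427]
wrist 282 143
pred axis z .187/.217 [[282.1, 146.1], [281.8, 149.1]]
[('cup', array([285.1, 138.4]), 0.77), ('cup', array([154.6,  16.1]), 0.46), ('cup_grip', array([279.7, 146. ]), 0.56)]
side 212 159
pred axis z .187/.217 [[210.8, 144.3], [209.8, 131.4]]
[('cup', array([214.4, 173.3]), 0.98), ('cup', array([220.9, 366.5]), 0.97), ('cup', array([310.8, 373.4]), 0.8), ('cup_grip', array([213.1, 131.2]), 0.94), ('cup_grip', array([311. , 346.7]), 0.92), ('cup_grip', array([218.1, 326.6]), 0.81)]
scene 325 131
pred axis z .187/.217 [[326.4, 119.3], [327.2, 109.3]]
[('cup', array([154.9, 262.8]), 0.9), ('cup', array([324.9, 146.8]), 0.82), ('cup', array([180. , 318.2]), 0.73), ('cup_grip', array([147.8, 237.9]), 0.86), ('cup_grip', array([325.8, 109.9]), 0.84), ('cup_grip', array([169.7, 305.3]), 0.7)]
```

View pics/fin.png

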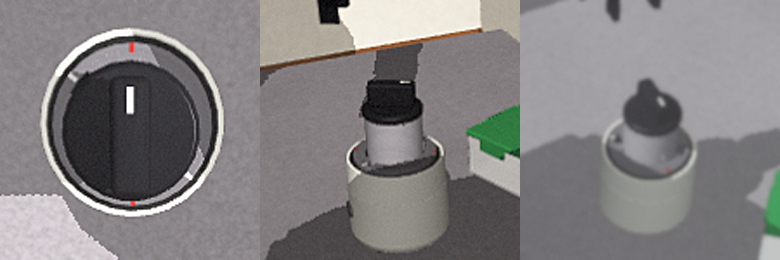

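The cup stands upright in the ring with its bar in line with both red marks (wrist crop columns 130–132). The roof was felt at about 4.5 mm plate travel, and the gripper is clear. Handing in.

```bash
python3 -c "
from station import r
print(r.finish_job())"
```

```text
the job is handed in; nothing more can be done
None
```

The job is handed in: the cup was seated, twisted to the end stop, risen into its notches in line with the red marks and let go with the arm clear; no verdict came back from the judging.

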